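Free a locked hand slide by its captive lock screw and run it home

TASK

Unlock the small hand slide: pull its spring-loaded lock screw (black knob, red top) up until it comes firm, turn it anticlockwise so that its thread takes, and wind it up until its nose is clear of the lock plate and it stays up by itself. Then run the saddle gently along its rods, until you feel it touch the brass-tipped end stop, and let go. Feel your way: do not force the thread, the nose or the stop, and leave the loose things on the bench where they are.

Things in the scene. Friction and masses are not known exactly. Their poses are not given: they have to be found in the camera images.
- slide_base: bed of a hand slide, fixed to the bench: dark blue plate 112 x 296 x 10 mm, an aluminium block at each end (96 x 24 mm, tops 54 mm above the bench), two 12 mm guide rods between them. Origin under the plate's centre on the bench, z up, y along the rods: the saddle runs home towards +y
- saddle: aluminium saddle, 96 x 100 x 25 mm, top 51 mm above the bench; runs on the rods along the bed's y only, dragging with about 3 N once unlocked. Origin under its centre. Carries the housing and lock screw (axis at its y = -24 mm) and a brass nest with a small pendant mount (at y = +26 mm, highest point 76 mm above the bench). Locked, it has 1.5 mm play either way
- screw_housing: round dark steel spring housing, upright on the saddle, 39 mm across (flange 50 mm), 51 to 88 mm above the bench; origin on the screw's axis at its foot, z up. The thread is hidden inside, at a depth that differs by up to 8 mm from start to start and is not measured
- lock_screw: captive screw in the housing: black ribbed knob with red top and white line, on a 12 mm brass shank. Origin on the axis, 86 mm below the knob's middle, 16 mm above the nose tip; z up; turns with the knob. A spring draws it down: 5 N at rest, 0.25 N more per mm raised, plus 1 N of weight. As found it is down, off its thread, its nose 13.7 mm deep in the lock plate, free to be pulled straight up
- knob (a point): middle of the knob, which is 28 mm across and 24 mm high (12 mm above and below this point), round, its underside 12 mm above the housing when down. Pulled up 5 to 13.5 mm (as the thread's depth has it) the screw comes up hard against the thread's end, 1.3 mm above the height where the thread takes, its nose still in the plate; turned while lower it butts or runs free
- nose_tip (a point): tip of the screw's nose, on its axis. Held up firm and turned anticlockwise (from above) the thread takes within 0.1 to 1.2 rad; from there the screw rises 5.5 mm per rad turned, with 1.3 mm axial play, to a hard stop about 2.5 rad on. Turning takes about 0.25 N m; on the thread it stays where it is left, off it it springs down
- screw_lift (a joint): how far the screw stands above its rest, m: 0 fully down; the nose leaves the lock plate at 0.0137; the thread's upper stop lies at 0.0176 to 0.0258
- lock_plate: steel strip on the bed under the saddle with the hole for the screw's nose (8 mm nose, 11 mm hole); origin under the hole's centre, its top 14 mm above that
- saddle_pad (a point): centre of the face of the saddle's round strike pad, on the saddle's +y end; y as the bed's
- end_stop: threaded steel stop rod, 10 mm, with a 13 mm brass tip, standing out of the +y end block towards the saddle; its reach differs from start to start; it does not give
- stop_tip (a point): centre of the brass tip's face, level with the pad: the pad meets it squarely after 51 to 77 mm of travel
- flux_bottle: small amber bottle with a black cap, 42 mm across, 83 mm high, standing; origin under its centre
- spirit_lamp: round yellowish spirit lamp, 72 mm across, 71 mm high, standing; origin under its centre
- screwdriver: screwdriver with an orange handle, 128 mm long, lying in front of the slide; origin under its centre
- loupe: black loupe like a small cup, 37 mm across, 26 mm high; origin under its centre
- wax_block: amber block of wax, 30 x 62 x 18 mm, lying; origin under its centre

How it is judged:
By the outcome, as a careful person would: the job done as asked, in the order asked, and still so for the second after the job is handed in, with the robot touching nothing.
It also fails if it takes over 61 s, if anything falls off the work surface, if the arm or the gripper's body presses on something with over 40 N, if the wrist force passes 120 N, or if a joint passes its speed limit or range.

ROBOT

A 6-joint arm with a two-finger parallel gripper is mounted at the origin on a cart in front of the work surface, level with it; the furniture and walls round the work are solid. World frame = base frame: x ahead of the robot, y to its left, z up, the work surface at z = 0. Lengths are in m, angles in rad, forces in N, time in s.
With the tool pointing down it reaches from about 0.35 to 0.975 m from the base axis. Payload 4.9 kg.
Tool frame: the origin (TCP) lies on the centre line of the jaws, within the pads' length; the fingertips stand 8 mm ahead of it and the grasp point (between the pads) lies 11 mm behind it; z points along the fingers, y is the line along which they close (so a half turn about z gives the same grasp; the last joint's range is limited). The gripper opens to 85 mm and grips with 20 to 120 N. Pads are 22 mm wide; open, the fingers measure 114 mm over their backs; the gripper's body (76 mm by 85 mm) begins 54 mm behind the grasp point. The pads swing forward as they close: fully open they stand 13 mm farther back than shut.
Start: joints at [-1.344, 0.053, 1.613, -0, 1.476, -0.119], TCP at [0.212, -0.588, 0.209] pointing down, gripper open.
Joint ranges: [-3.01, 3.01], [-1.01, 2.22], [0.06, 2.58], [-1.02, 4.17], [0.09, 2.62], [-3.14, 3.14]. Speed limits (rad/s): [2.57, 2.57, 3.14, 3.14, 3.14, 3.14].

INTERFACE

Orientations are given as a rotation vector (axis times angle).
In Python, from station import ctrl gives the robot as it stands.
- The arm moves only by the shell command python3 -m jog [FORCE], which reads ROWS from standard input. ROWS is a JSON object with one list for each field, all of the same length, 1 to 20, a row being the entries at one place: aperture (the finger opening in m), tx, ty, tz (the shift in parts of the range, where 1.0 means 750 mm), ax, ay, az (a rotation vector in parts of the range, where 1.0 means pi rad); each row is the pose to reach, as a shift and turn from the pose commanded when the command began, along the tool's axes at that moment; what a row does not reach only later rows make up. A row lasts 1/12 s, in which the tool goes at most 0.0417 m and 0.125 rad, less where a joint would pass 70% of its speed; a pose out of reach is approached as far as the arm can. The fingers move at their own pace and stop on an object; FORCE is the grip in N (left out, the last holds). Time passes only in rows, so rows that do not move let the fingers close. It prints the time, the measured TCP pose, the force, the opening and the grip force at its end. Input that does not fit is refused with a message, and nothing moves.
- ctrl.get_obs(): the state, without advancing time (a new reading comes with each control period).
- ctrl.get_image(name): name is "scene" or "top" or "wrist"; returns the picture (420x560x3 uint8, red, green, blue); there is no depth.
- ctrl.camera_params(name): a dict with "fx", "fy", "cx", "cy" (pixels), "T" (4x4, takes a point from camera to world coordinates); the wrist camera has in their place "tool_from_camera" (4x4, takes a point from camera to tool coordinates, whose origin is the TCP and whose axes are the flange's). Camera axes: x right, y down, z forward; pixel columns grow to the right and rows downward; lengths in m; the calibration is good to about 2 mm. A picture is of the moment at which its call begins: read the wrist's pose just before it. camera_params takes no time and is no camera call.
- ctrl.finish_job(): hands the job in; it is judged then, once.
Trained networks look in the newest picture that a camera, given by its name, has taken for a name from the list of things; names that differ only in an ending like _2 or _b are one class to them, and where a whole thing is asked for, a point or a joint stands for the part that bears it (a point fixed in the world has none). Each returns a list of dicts, best first, with "p" (0 to 1); they miss things now and then, are a little off and sometimes report something else, mostly with a low value. They report only what shows in the picture. A call takes as long as a camera call.
- ctrl.find_in(camera, thing): "extent" ([left, top, right, bottom] in pixels, round what is visible of it).
- ctrl.cut_out(camera, thing): "mask" (420x560 bool, what is visible of it) and "extent" ([left, top, right, bottom] in pixels, round what is visible of it).
- ctrl.tip_of(camera, thing): "xy" ([column, row] in pixels: a listed point, or the origin of a listed thing).
The state is a dict: "t": time; "q": joint angles; "dq": joint speeds; "effort": joint torques, N m; "tool_pos": TCP position; "tool_rot": TCP orientation; "contact_force": force on the tool from outside, world axes, zero at the start; "wrist_torque": the same for the moment, N m; "opening": finger opening in m; "grip_force": force on a finger pad.
Only numpy, scipy, OpenCV 4.12 (cv2) and the standard library are available. Lean on these libraries where they do the work, as an engineer would, in place of code of your own. Each camera call takes 0.05 s, during which the arm holds its last target. There are 200 camera calls.

## Working session

There is one attempt and no reset: what is moved stays moved. The work goes in short steps, Python scripts to look and compute and a shell command to move; the robot and the scene stay as the last step left them, time stands still between calls to the robot, and variables do not carry over. Pictures are saved under pics/ and viewed, at most 10 in all, crops included, and the job is handed in when it is done.

```bash
mkdir -p pics; ls; cat > h.py <<'E'
import numpy as np, cv2
from scipy.spatial.transform import Rotation as R
from station import ctrl
def save(cam,n):
    im=ctrl.get_image(cam); cv2.imwrite(f'pics/{n}.png',im[:,:,::-1]); return im
def ray(cam,xy):
    p=ctrl.camera_params(cam)
    if cam=='wrist':
        o=ctrl.get_obs(); T=np.eye(4);T[:3,:3]=R.from_rotvec(o['tool_rot']).as_matrix();T[:3,3]=o['tool_pos'];T=T@p['tool_from_camera']
    else: T=np.array(p['T'])
    d=T[:3,:3]@np.array([(xy[0]-p['cx'])/p['fx'],(xy[1]-p['cy'])/p['fy'],1]); return T[:3,3],d/np.linalg.norm(d)
def atz(cam,xy,z):
    o,d=ray(cam,xy); return o+d*(z-o[2])/d[2]
def tri(a,b):
    (o1,d1),(o2,d2)=a,b
    s=np.linalg.lstsq(np.c_[d1,-d2],o2-o1,rcond=None)[0]
    p,q=o1+s[0]*d1,o2+s[1]*d2; return (p+q)/2,np.linalg.norm(p-q)
E
python3 - <<'E'
from h import *
np.set_printoptions(precision=4,suppress=True)
ims=[save(c,c+'0') for c in('scene','top')]
cv2.imwrite('pics/both.png',cv2.resize(np.vstack(ims)[:,:,::-1],(450,600)) if 0 else np.hstack([cv2.resize(i,(400,300)) for i in ims])[:,:,::-1])
o=ctrl.get_obs();print(o)
for th in('knob','nose_tip','saddle_pad','stop_tip','slide_base','saddle','screw_housing','flux_bottle','spirit_lamp','screwdriver','loupe','wax_block','lock_plate'):
    r=[]
    for c in('scene','top'):
        t=ctrl.tip_of(c,th); r.append(t[0] if t else None)
    print(th,[(np.round(x['xy'],1),round(x['p'],2)) if x else None for x in r], *(tri(*[ray(c,x['xy']) for c,x in zip(('scene','top'),r)]) if all(r) else ()))
E
```

```text
pics
{'t': 0.1, 'q': array([-1.344 ,  0.0533,  1.6142,  0.    ,  1.476 , -0.119 ]), 'dq': array([-0.0014, -0.    , -0.0042, -0.0019,  0.001 ,  0.    ]), 'effort': array([  0.0003, -39.4899, -37.1365,  -0.0001,   0.0039,  -0.    ]), 'tool_pos': array([ 0.2117, -0.5874,  0.2083]), 'tool_rot': array([-3.0929, -0.5401,  0.0002]), 'contact_force': array([-0.1649,  0.5617, -0.7127]), 'wrist_torque': array([-0.0402,  0.0218, -0.0095]), 'grip_force': 0.0, 'opening': 0.08542991348491154}
knob [(array([291.5, 155.9]), 0.53), (array([347. , 207.2]), 0.62)] [ 0.5367 -0.2113  0.1984] 0.0033861572109988225
nose_tip [(array([374.6, 215.2]), 0.38), None]
saddle_pad [(array([288.5, 193.6]), 0.9), (array([347.3, 206.8]), 0.86)] [ 0.5533 -0.2307  0.0532] 0.005676408352624337
stop_tip [(array([289.7, 212.1]), 0.6), (array([382.1, 198.7]), 0.64)] [ 0.5993 -0.3398 -0.1232] 0.0162100923254535
slide_base [(array([291.1, 207. ]), 0.93), (array([342.9, 210.8]), 0.92)] [ 0.5461 -0.2278  0.0091] 0.0006864149327577046
saddle [(array([289.6, 186.4]), 0.9), (array([367.4, 201.6]), 0.89)] [ 0.5702 -0.2759  0.0397] 0.011323258675853714
screw_housing [(array([291.8, 177.2]), 0.46), (array([381.2, 196. ]), 0.52)] [ 0.5809 -0.3056  0.0486] 0.00741811904698719
flux_bottle [(array([236.3, 188. ]), 0.8), (array([356.1, 124.5]), 0.93)] [ 0.7546 -0.2604 -0.0252] 0.0033639393507972487
spirit_lamp [(array([176.9, 269.6]), 0.87), (array([298.5, 225.5]), 0.63)] [ 0.6147 -0.0226 -0.0366] 0.2961699554357096
screwdriver [(array([352.1, 248.2]), 0.62), (array([316.3, 303.5]), 0.81)] [ 0.3363 -0.1719 -0.0023] 0.005428154171897441
loupe [(array([212.5, 295.4]), 0.61), (array([184. , 197.4]), 0.62)] [0.5653 0.1354 0.0091] 0.0005749253478902519
wax_block [(array([372., 214.]), 0.57), (array([383.4, 308.8]), 0.97)] [ 0.333  -0.3227 -0.0021] 0.014606665431389346
lock_plate [(array([291.6, 188.4]), 0.63), None]
```

View pics/scene0.png

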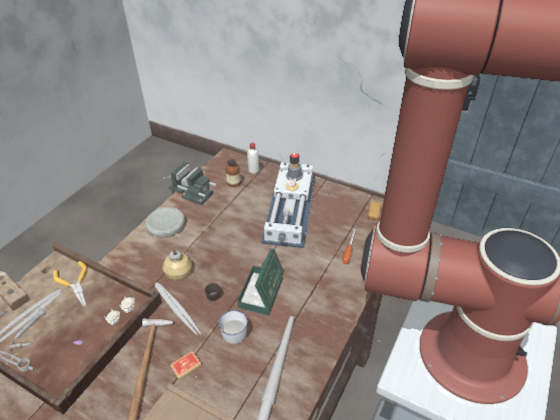

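View pics/top0.png

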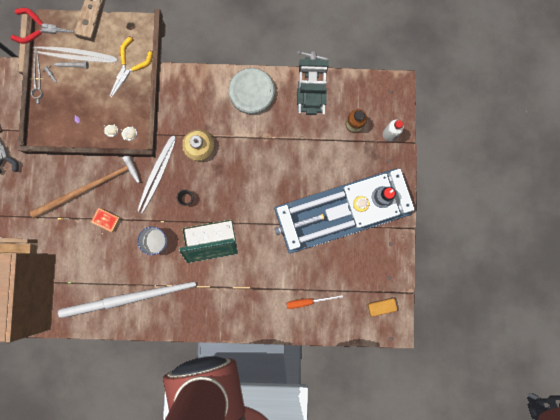

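The scene picture shows the slide at about (290,205), with the knob's red top at (294,157). In the top picture the red top is at (389,193), and the rods run left (+y) and slightly down to the end stop at about (310,217). The screwdriver and wax block are clear of the slide.

```bash
python3 - <<'E'
from h import *
np.set_printoptions(precision=4,suppress=True)
ctrl.get_image('top');
im=cv2.imread('pics/top0.png').astype(int)
c=im[180:210,375:405]; m=(c[:,:,2]>130)&(c[:,:,1]<70)
v,u=np.nonzero(m); kt=[u.mean()+375,v.mean()+180]; print('red top',kt,m.sum(),atz('top',kt,.124))
im=cv2.imread('pics/scene0.png').astype(int)
c=im[145:170,280:310]; m=(c[:,:,2]>130)&(c[:,:,1]<80)
v,u=np.nonzero(m); ks=[u.mean()+280,v.mean()+145]; print('red scene',ks,m.sum(),tri(ray('top',kt),ray('scene',ks)))
for th in('slide_base','saddle','lock_screw','flux_bottle'):
    r=ctrl.cut_out('top',th)
    if r: 
        print(th,r[0]['p'],r[0]['extent'],cv2.minAreaRect(np.argwhere(r[0]['mask'])[:,::-1].astype(np.float32)))
for p in([289,228],[401,193]): print(atz('top',p,.054))
im=cv2.imread('pics/top0.png')[160:260,265:425]; cv2.imwrite('pics/crop.png',cv2.resize(im,(800,500),interpolation=cv2.INTER_CUBIC))
E
```

```text
red top [np.float64(389.0612244897959), np.float64(193.24489795918367)] 49 [ 0.5744 -0.3087  0.124 ]
red scene [np.float64(298.0), np.float64(156.0)] 1 (array([ 0.5718, -0.3098,  0.1243]), np.float64(0.00568964399918042))
slide_base 0.62 [373.3, 189.1, 391.9, 209.4] ((380.6226806640625, 198.05947875976562), (22.437355041503906, 15.669567108154297), 52.4314079284668)
saddle 0.81 [345.0, 173.6, 399.7, 229.3] ((372.29998779296875, 199.40000915527344), (45.2205696105957, 50.28021240234375), 71.56504821777344)
lock_screw 0.45 [346.7, 107.6, 366.7, 134.4] ((356.0, 120.0), (24.0, 20.0), 90.0)
flux_bottle 0.56 [347.5, 108.4, 369.5, 134.3] ((355.4000244140625, 119.70001983642578), (19.230182647705078, 25.043960571289062), 26.56505012512207)
[ 0.5002 -0.1048  0.054 ]
[ 0.5849 -0.3499  0.054 ]
```

View pics/crop.png

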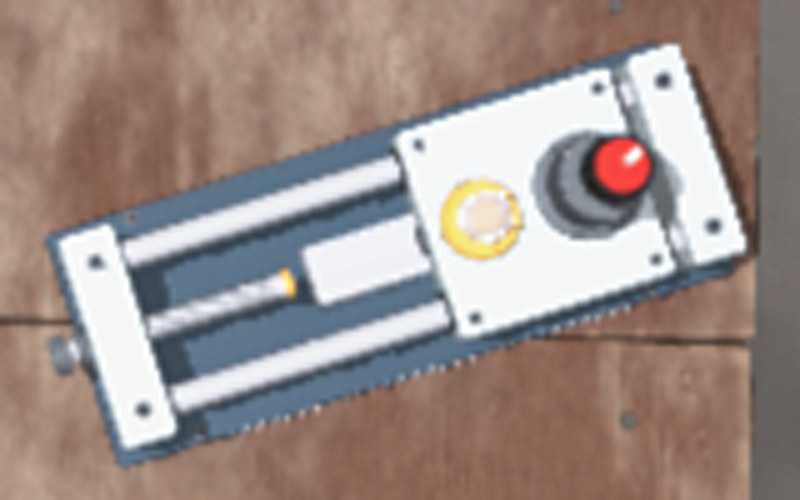

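The crop confirms the layout: knob top at (622,166), brass stop tip at (297,284), end-block centres near (118,338) and (686,156), so the bed is yawed about 0.31 rad. Next I go above the knob with joint 6 wound up, to leave room for the anticlockwise turn.

Careful with the scale: shifts go in shares of 750 mm and turns go in shares of pi rad. That gives: 0.434 m / 0.75 = 0.5787, -0.139 m / 0.75 = -0.1853, 1.606 rad / 3.1416 = 0.5112.

```bash
echo '{"aperture": [0.085, 0.085, 0.085, 0.085, 0.085, 0.085, 0.085, 0.085, 0.085, 0.085, 0.085, 0.085, 0.085, 0.085, 0.085, 0.085], "tx": [0.5787, 0.5787, 0.5787, 0.5787, 0.5787, 0.5787, 0.5787, 0.5787, 0.5787, 0.5787, 0.5787, 0.5787, 0.5787, 0.5787, 0.5787, 0.5787], "ty": [-0.1853, -0.1853, -0.1853, -0.1853, -0.1853, -0.1853, -0.1853, -0.1853, -0.1853, -0.1853, -0.1853, -0.1853, -0.1853, -0.1853, -0.1853, -0.1853], "tz": [-0.056, -0.056, -0.056, -0.056, -0.056, -0.056, -0.056, -0.056, -0.056, -0.056, -0.056, -0.056, -0.056, -0.056, -0.056, -0.056], "ax": [0, 0, 0, 0, 0, 0, 0, 0, 0, 0, 0, 0, 0, 0, 0, 0], "ay": [0, 0, 0, 0, 0, 0, 0, 0, 0, 0, 0, 0, 0, 0, 0, 0], "az": [0.5112, 0.5112, 0.5112, 0.5112, 0.5112, 0.5112, 0.5112, 0.5112, 0.5112, 0.5112, 0.5112, 0.5112, 0.5112, 0.5112, 0.5112, 0.5112]}' | python3 -m jog
python3 - <<'E'
from h import *
np.set_printoptions(precision=4,suppress=True)
o=ctrl.get_obs();print(o['q'],o['tool_pos'],o['tool_rot'],o['contact_force'],o['wrist_torque'])
im=save('wrist','w1')
for th in('knob','saddle','screw_housing','stop_tip','saddle_pad'):
    r=ctrl.tip_of('wrist',th); print(th,[(np.round(x['xy'],1),round(x['p'],2)) for x in r[:2]])
m=(im[:,:,0]>130)&(im[:,:,1]<70)&(im[:,:,2]<70)
n,l,s,c=cv2.connectedComponentsWithStats(m.astype(np.uint8)); k=1+s[1:,4].argmax()
print(s[k],c[k],atz('wrist',c[k],.124))
x,y,w,h,_=s[k]; print('bbox c',atz('wrist',(x+w/2-.5,y+h/2-.5),.124))
E
```

```text
t: 2.98
tool_pos: [0.5731, -0.31, 0.2513]
tool_rot: [2.54, -1.849, -0.0]
contact_force: [-0.1, -0.2, 0.5]
opening: 0.085
grip_force: 0.0
[-0.61    0.0936  1.5004 -0.      1.5477  2.2195] [ 0.5731 -0.31    0.2513] [ 2.5397 -1.8492 -0.0003] [-0.1333 -0.1559  0.5142] [-0.0655  0.0244  0.0166]
knob [(array([281. , 189.8]), 0.91)]
saddle [(array([284.8, 196.1]), 0.85)]
screw_housing [(array([285.1, 181.9]), 0.55)]
stop_tip []
saddle_pad [(array([120.3, 172.7]), 0.6), (array([285.2, 248.3]), 0.56)]
[104  94  21  21 341] [113.8504 104.0117] [ 0.718  -0.3394  0.124 ]
bbox c [ 0.7179 -0.3394  0.124 ]
```

View pics/w1.png

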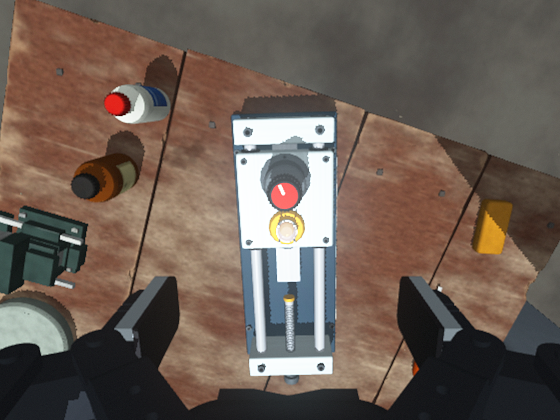

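The wrist view shows the knob's red top at about (285,194), the stop's brass tip at (289,299), and the end blocks at (284,130) and (290,366). The largest red blob my script picked was the white bottle's cap, so I redo it near the knob.

```bash
python3 - <<'E'
from h import *
np.set_printoptions(precision=4,suppress=True)
im=cv2.imread('pics/w1.png')[170:215,260:310].astype(int)
m=(im[:,:,2]>110)&(im[:,:,1]<80)
v,u=np.nonzero(m); u0,v0=(u.min()+u.max())/2+260,(v.min()+v.max())/2+170
print(u0,v0,m.sum(),np.ptp(u),np.ptp(v),atz('wrist',(u0,v0),.124))
a,b=atz('wrist',(284.5,130),.054),atz('wrist',(290,366),.054); d=b-a
print(a,b,np.linalg.norm(d),np.arctan2(-d[0],d[1]))
print('stop',atz('wrist',(289,296),.03),atz('wrist',(289,296),.04),'saddle edge',atz('wrist',(287,248),.051))
print(atz('wrist',(284.5,200),.051))
E
```

```text
Traceback (most recent call last):
ValueError: zero-size array to reduction operation minimum which has no identity
```

```bash
python3 - <<'E'
from h import *
np.set_printoptions(precision=4,suppress=True)
im=cv2.imread('pics/w1.png')[170:220,260:315].astype(int)
print(im[24,25],im[28,25])
m=(im[:,:,2]>2*im[:,:,1])&(im[:,:,2]>2*im[:,:,0])&(im[:,:,2]>80)
v,u=np.nonzero(m); u0,v0=(u.min()+u.max())/2+260,(v.min()+v.max())/2+170
print(u0,v0,m.sum(),np.ptp(u),np.ptp(v),atz('wrist',(u0,v0),.124))
a,b=atz('wrist',(284.5,130),.054),atz('wrist',(290,366),.054); d=b-a
print(a,b,np.linalg.norm(d),np.arctan2(-d[0],d[1]))
print('stop',atz('wrist',(289,296),.03),atz('wrist',(289,296),.04),'saddle edge',atz('wrist',(287,248),.051))
E
```

```text
[111 114 254] [109 111 254]
284.0 195.5 481 26 25 [ 0.5755 -0.3112  0.124 ]
[ 0.5898 -0.3558  0.054 ] [ 0.5036 -0.1058  0.054 ] 0.2644036707654059 0.332021506618563
stop [ 0.528 -0.178  0.03 ] [ 0.5297 -0.1832  0.04  ] saddle edge [ 0.5507 -0.2415  0.051 ]
```

In the tool's units: 0.147 m / 0.75 = 0.196, -0.0018 m / 0.75 = -0.0024.

```bash
echo '{"aperture": [0.05, 0.05, 0.05, 0.05, 0.05, 0.05, 0.05], "tx": [0.0008, 0.0008, 0.0008, 0.0008, 0.0008, 0.0008, 0.0008], "ty": [-0.0024, -0.0024, -0.0024, -0.0024, -0.0024, -0.0024, -0.0024], "tz": [0.0533, 0.1067, 0.1467, 0.1733, 0.196, 0.196, 0.196], "ax": [0, 0, 0, 0, 0, 0, 0], "ay": [0, 0, 0, 0, 0, 0, 0], "az": [0, 0, 0, 0, 0, 0, 0]}' | python3 -m jog 20
python3 - <<'E'
from h import *
np.set_printoptions(precision=4,suppress=True)
o=ctrl.get_obs();print(o['tool_pos'],o['contact_force'],o['wrist_torque'],o['q'][5])
save('wrist','w2')
E
```

```text
t: 3.87
tool_pos: [0.5742, -0.3098, 0.1034]
tool_rot: [2.538, -1.851, -0.004]
contact_force: [-0.1, 0.3, 0.3]
opening: 0.0498
grip_force: 0.0
[ 0.5742 -0.3098  0.1034] [-0.1487  0.2737  0.2854] [-0.0308  0.0021  0.0264] 2.2223307114576003
```

View pics/w2.png

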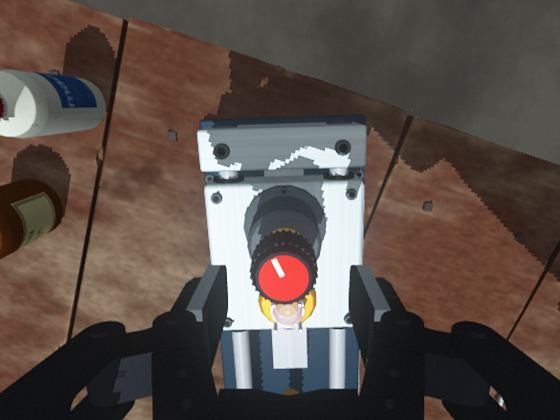

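The knob's red top sits at about (284,278) between the pads (inner edges at about 226 and 352), with clearance on both sides. I check its centring, then close gently.

```bash
python3 - <<'E'
from h import *
np.set_printoptions(precision=4,suppress=True)
im=cv2.imread('pics/w2.png')[240:320,240:330].astype(int)
m=(im[:,:,2]>2*im[:,:,1])&(im[:,:,2]>2*im[:,:,0])&(im[:,:,2]>80)
m=cv2.morphologyEx(m.astype(np.uint8),cv2.MORPH_OPEN,np.ones((3,3)))
n,l,s,c=cv2.connectedComponentsWithStats(m); k=1+s[1:,4].argmax(); x,y,w,h,_=s[k]
p=(x+w/2-.5+240,y+h/2-.5+240); print(p,w,h); P=atz('wrist',p,.124)
o=ctrl.get_obs(); print(P,R.from_rotvec(o['tool_rot']).inv().apply(P-o['tool_pos']))
E
echo '{"aperture": [0.02, 0.02, 0.02, 0.02], "tx": [0, 0, 0, 0], "ty": [0, 0, 0, 0], "tz": [0, 0, 0, 0], "ax": [0, 0, 0, 0], "ay": [0, 0, 0, 0], "az": [0, 0, 0, 0]}' | python3 -m jog 20
python3 -c "
from h import *
o=ctrl.get_obs();print(o['contact_force'],o['wrist_torque'],R.from_rotvec(o['tool_rot']).inv().apply(o['contact_force']))"
```

```text
(np.float64(283.5), np.float64(277.5)) 50 46
[ 0.5766 -0.311   0.124 ] [ 0.0009 -0.0011 -0.0187]
t: 4.25
tool_pos: [0.5755, -0.3105, 0.1057]
tool_rot: [-2.538, 1.851, -0.003]
contact_force: [-0.1, 0.1, 0.3]
opening: 0.0198
grip_force: 0.0
[-0.10252525  0.10609456  0.26466792] [ 0.02235688  0.00709421 -0.06972413] [-0.13193065  0.0648726  -0.26495744]
```

```bash
python3 - <<'E'
from h import *
im=save('wrist','w3'); o=ctrl.get_obs();print(o['opening'],o['grip_force'],o['tool_pos'])
ims=[save(c,c+'3') for c in('scene','top')]
a=cv2.resize(im[150:390,120:440],(400,300)); b=cv2.resize(ims[0][100:190,240:360],(400,300))
cv2.imwrite('pics/c3.png',np.hstack([a,b])[:,:,::-1])
E
```

```text
0.020156893657443598 0.0 [ 0.57531897 -0.31037466  0.10532105]
```

View pics/c3.png

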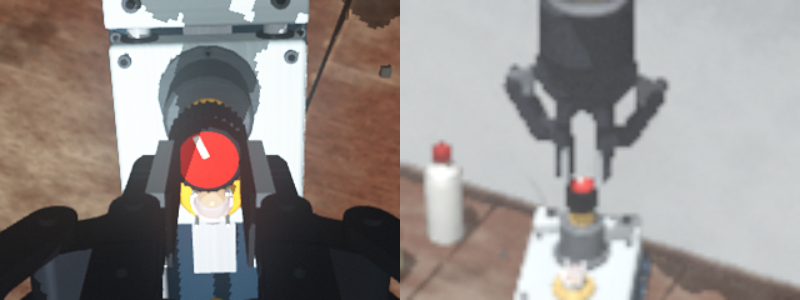

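The pads have closed to 20 mm without touching anything. The picture shows them above the knob, so my height is off; I check it by triangulation.

```bash
python3 - <<'E'
from h import *
np.set_printoptions(precision=4,suppress=True)
p=ctrl.camera_params('wrist');C=np.array(p['tool_from_camera']);print(C,p['fx'])
def red(f,x0,x1,y0,y1):
    im=cv2.imread(f'pics/{f}.png')[y0:y1,x0:x1].astype(int)
    m=(im[:,:,2]>1.8*im[:,:,1])&(im[:,:,2]>1.8*im[:,:,0])&(im[:,:,2]>80)
    n,l,s,c=cv2.connectedComponentsWithStats(m.astype(np.uint8)); k=1+s[1:,4].argmax(); x,y,w,h,_=s[k]
    return (x+w/2-.5+x0,y+h/2-.5+y0),w,h
def r2(pos,rv,xy):
    Rm=R.from_rotvec(rv).as_matrix(); d=Rm@C[:3,:3]@np.array([(xy[0]-p['cx'])/p['fx'],(xy[1]-p['cy'])/p['fy'],1]); return np.array(pos)+Rm@C[:3,3],d/np.linalg.norm(d)
a=red('w1',260,310,170,220);b=red('w2',240,330,240,320);c=red('w3',240,330,220,320)
print(a,b,c)
o=ctrl.get_obs()
A=r2([.5731,-.31,.2513],[2.5397,-1.8492,-.0003],a[0]);B=r2([.5742,-.3098,.1034],[2.538,-1.851,-.004],b[0]);D=r2(o['tool_pos'],o['tool_rot'],c[0])
print(tri(A,B),tri(A,D))
s=red('scene3',280,310,140,175);t=red('top0',375,405,180,210);print(s,t,tri(ray('scene',s[0]),ray('top',t[0])),tri(A,ray('scene',s[0])))
# project fingertip & knob-top in scene
q=ctrl.camera_params('scene');Ti=np.linalg.inv(q['T'])
for P in([.5755,-.3105,.0973],[.5755,-.3105,.124],[.5755,-.3105,.13]):
    v=Ti@np.r_[P,1];print(P,v[0]/v[2]*q['fx']+q['cx'],v[1]/v[2]*q['fy']+q['cy'])
E
```

```text
[[ 0.0004 -0.9594 -0.2822  0.072 ]
 [ 1.      0.0002  0.0007  0.0006]
 [-0.0007 -0.2822  0.9594 -0.1644]
 [ 0.      0.      0.      1.    ]] 373.92184917727633
((np.float64(284.0), np.float64(195.5)), np.int32(27), np.int32(26)) ((np.float64(283.5), np.float64(277.5)), np.int32(50), np.int32(46)) ((np.float64(287.5), np.float64(277.5)), np.int32(48), np.int32(46))
(array([ 0.5757, -0.3105,  0.1227]), np.float64(4.505312887620442e-06)) (array([ 0.5752, -0.3108,  0.1231]), np.float64(0.0010292751045364666))
((np.float64(294.0), np.float64(155.5)), np.int32(7), np.int32(4)) ((np.float64(389.0), np.float64(193.0)), np.int32(11), np.int32(11)) (array([ 0.577 , -0.3072,  0.1257]), np.float64(0.0049834291266096994)) (array([ 0.5781, -0.3097,  0.1237]), np.float64(0.005234813668456645))
[0.5755, -0.3105, 0.0973] 295.7598912623089 163.29090931548245
[0.5755, -0.3105, 0.124] 295.9055228189673 155.5592179724229
[0.5755, -0.3105, 0.13] 295.93878429078524 153.7933408533887
```

```bash
python3 - <<'E'
from h import *
a=cv2.imread('pics/scene0.png',0).astype(int);b=cv2.imread('pics/scene3.png',0).astype(int)
for r in range(136,176): print(r,' '.join('%3d'%x for x in b[r,280:310]),' ',''.join('#' if abs(x)>25 else '.' for x in (b-a)[r,280:310]))
q=ctrl.camera_params('scene');Ti=np.linalg.inv(q['T']);print(q['T'][:3,3])
for k in(-.02,.02):
  for z in(.09,.097,.11,.12,.13,.14):
    P=np.array([.5755,-.3105,z])+k*np.array([-.9517,-.307,0]);v=Ti@np.r_[P,1];print(k,z,np.round([v[0]/v[2]*q['fx']+q['cx'],v[1]/v[2]*q['fy']+q['cy']],1))
E
```

```text
136  89  90  95  98  99  97  93  87  88  89  85 162 202 202 204 202 201 193 152  85  90  88  82  74 157 198 199 168  75  77   ############......#######...##
137  91  89  90  96 101  99  91  80  80  81  77 160 202 202 203 203 203 203 174  91  89  88  83  73 119 149 149 126  76  76   ############.......###########
138  89  89  89  88  91  97  89  81  76  76  77 157 201 203 203 203 202 203 173  81  79  80  77  76  76  72  77  78  74  76   ############.......###########
139  89  89  92  84  84  95  90  86  84  79  79 159 202 205 203 204 202 202 174  79  77  75  76  75  75  79  75  77  77  78   ############.......###########
140  89  87  86  87  87  91  86  90  87  83  75 121 180 204 204 203 204 204 173  76  79  81  80  85  83  77  78  77  79  78   ############.......###########
141 156  82  80  77  81  89  90  89  90  85  78  74 160 203 204 204 204 204 174  78  83  86  85  88  90  79  76  77  80  79   #############......###########
142 195 179 180 180 179 154  90  89  88  85  82  73 159 202 202 202 203 202 173  82  90  89  89  88  89  85  77  79  77  79   .....########......###########
1
[... 4810 characters left out ...]
51 250 250 224 149 188   ..............................
174 251 251 251 251 250 229 177 138 117 121 122 127 130 129 128 126 123 119 116 107 100  99 157 226 252 250 250 241 228 235   ..............................
175 251 251 251 251 250 229 167 137 117 122 124 126 128 129 129 125 124 119 114 105 113 133 158 221 251 251 250 250 250 250   ..............................
[0.08880456 0.66980334 0.90444629]
-0.02 0.09 [288.8 164.6]
-0.02 0.097 [288.8 162.7]
-0.02 0.11 [288.8 158.9]
-0.02 0.12 [288.8 156. ]
-0.02 0.13 [288.9 153.1]
-0.02 0.14 [288.9 150.1]
0.02 0.09 [302.7 166.1]
0.02 0.097 [302.8 164.1]
0.02 0.11 [302.9 160.4]
0.02 0.12 [303.  157.4]
0.02 0.13 [303.1 154.5]
0.02 0.14 [303.2 151.5]
```

The scene pixels put the real fingertips at about z = 0.130, roughly 25 mm behind the TCP, so the stated tip offset does not hold here. I reopen and go about 29 mm lower while watching the force.

In the tool's units: 0.029 m / 0.75 = 0.0387, 0.02 m / 0.75 = 0.0267.

```bash
echo '{"aperture": [0.05, 0.05, 0.05, 0.05, 0.05, 0.05, 0.05], "tx": [0, 0, 0, 0, 0, 0, 0], "ty": [0, 0, 0, 0, 0, 0, 0], "tz": [-0.0067, -0.0067, 0, 0.0133, 0.0267, 0.0387, 0.0387], "ax": [0, 0, 0, 0, 0, 0, 0], "ay": [0, 0, 0, 0, 0, 0, 0], "az": [0, 0, 0, 0, 0, 0, 0]}' | python3 -m jog 20
python3 - <<'E'
from h import *
a=cv2.imread('pics/scene0.png',0).astype(int);im=save('scene','scene4');b=cv2.cvtColor(im,cv2.COLOR_RGB2GRAY).astype(int)
o=ctrl.get_obs();print(o['tool_pos'],o['opening'],o['contact_force'])
for r in range(150,176): print(r,''.join('#' if abs(x)>25 else '.' for x in (b-a)[r,275:320]))
w=save('wrist','w4');cv2.imwrite('pics/c4.png',np.hstack([cv2.resize(w[150:390,120:440],(400,300)),cv2.resize(im[100:190,240:360],(400,300))])[:,:,::-1])
E
```

```text
t: 4.98
tool_pos: [0.5728, -0.3087, 0.0712]
tool_rot: [2.538, -1.851, -0.01]
contact_force: [-0.1, 0.7, -0.6]
opening: 0.0501
grip_force: 0.0
[ 0.57342664 -0.3091021   0.07250042] 0.0500769093017489 [-0.58775617  0.70528798 -0.30390875]
150 ############................##############...
151 ....#########................#############...
152 ......#######................############....
153 .......######.....##.........############....
154 .......##.###.........#.......######.###.....
155 .......##.###................######..........
156 .......##..##................######..........
157 .......##..##................#.####..........
158 .......##..##................#.####..........
159 .......##..##..................####..........
160 .......##..##..................####..........
161 .......##..##..................####..........
162 ......####.#...................###...........
163 ......########.................###...........
164 .......##.###.............########...........
165 .......######.............###########........
166 .......######.............######..####.......
167 .......######..............###########.......
168 .........#.................##########........
169 .......####.................#########........
170 ...........##................#..##.##........
171 ...........##...................####.........
172 ............#...................#####........
173 ................................#.###........
174 ................................#####........
175 ................................###..........
```

View pics/c4.png

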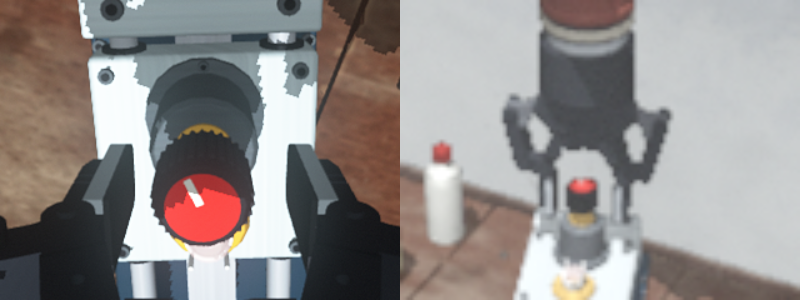

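Now the pads straddle the knob, with tips close above the housing (scene crop about rows 215–222, left and right of the knob). I raise 5 mm and close gently.

```bash
echo '{"aperture": [0.05, 0.04, 0.02, 0.02, 0.02, 0.02], "tx": [0, 0, 0, 0, 0, 0], "ty": [0, 0, 0, 0, 0, 0], "tz": [-0.0067, -0.0067, -0.0067, -0.0067, -0.0067, -0.0067], "ax": [0, 0, 0, 0, 0, 0], "ay": [0, 0, 0, 0, 0, 0], "az": [0, 0, 0, 0, 0, 0]}' | python3 -m jog 20
cat > s.py <<'E'
from h import *
np.set_printoptions(precision=4,suppress=True)
o=ctrl.get_obs();Rt=R.from_rotvec(o['tool_rot'])
print('F tool',Rt.inv().apply(o['contact_force']),'Mw',o['wrist_torque'],'pos',o['tool_pos'],'yaw',Rt.as_matrix()[:2,0],'q6',o['q'][5],'op',o['opening'],o['grip_force'],'t',o['t'])
E
python3 s.py
```

```text
t: 5.58
tool_pos: [0.576, -0.3106, 0.082]
tool_rot: [-2.538, 1.851, -0.005]
contact_force: [2.1, 1.0, 4.7]
opening: 0.027
grip_force: 20.1
F tool [-0.3049 -2.3436 -4.7178] Mw [ 0.0856 -0.2563 -0.0045] pos [ 0.576  -0.3106  0.082 ] yaw [ 0.3057 -0.9521] q6 2.222485758628205 op 0.027018421828378852 20.091471425257623 t 5.5833
```

Gripped at 27 mm with small side forces. Next, a firmer grip and a pull upward.

In the tool's units: -0.004 m / 0.75 = -0.0053, -0.002 m / 0.75 = -0.0027.

```bash
echo '{"aperture": [0.015, 0.015, 0.015, 0.015, 0.015], "tx": [0, 0, 0, 0, 0], "ty": [0, 0, 0, 0, 0], "tz": [0, 0, -0.0027, -0.0053, -0.0053], "ax": [0, 0, 0, 0, 0], "ay": [0, 0, 0, 0, 0], "az": [0, 0, 0, 0, 0]}' | python3 -m jog 70; python3 s.py; echo '{"aperture": [0.015, 0.015, 0.015], "tx": [0, 0, 0], "ty": [0, 0, 0], "tz": [-0.0013, -0.0013, -0.0013], "ax": [0, 0, 0], "ay": [0, 0, 0], "az": [0, 0, 0]}' | python3 -m jog; python3 s.py;  echo '{"aperture": [0.015, 0.015, 0.015], "tx": [0, 0, 0], "ty": [0, 0, 0], "tz": [-0.0013, -0.0013, -0.0013], "ax": [0, 0, 0], "ay": [0, 0, 0], "az": [0, 0, 0]}' | python3 -m jog; python3 s.py
```

```text
t: 6.0
tool_pos: [0.5753, -0.3097, 0.083]
tool_rot: [-2.537, 1.851, -0.001]
contact_force: [5.0, -1.5, -6.3]
opening: 0.0251
grip_force: 69.4
F tool [ 2.9523 -4.2729  6.3286] Mw [-0.0986 -1.1504 -0.0524] pos [ 0.5753 -0.3097  0.083 ] yaw [ 0.3055 -0.9522] q6 2.2224537374453184 op 0.025088258025313368 69.35578376054764 t 6.0
t: 6.25
tool_pos: [0.5752, -0.3096, 0.0836]
tool_rot: [-2.537, 1.85, -0.0]
contact_force: [6.0, -0.4, -6.0]
opening: 0.0249
grip_force: 69.3
F tool [ 2.1675 -5.5649  6.024 ] Mw [-0.1883 -1.2402  0.0409] pos [ 0.5752 -0.3096  0.0836] yaw [ 0.3056 -0.9522] q6 2.222415339257871 op 0.02488044286997467 69.25100415945053 t 6.25
t: 6.5
tool_pos: [0.5752, -0.3094, 0.0844]
tool_rot: [-2.537, 1.85, 0.0]
contact_force: [6.4, -1.4, -6.6]
opening: 0.0254
grip_force: 69.2
F tool [ 3.2896 -5.6345  6.6463] Mw [-0.0942 -1.2726 -0.0389] pos [ 0.5752 -0.3094  0.0844] yaw [ 0.3056 -0.9522] q6 2.2224479224538722 op 0.025432695736540206 69.22539945691824 t 6.5
```

In the tool's units: -0.002 m / 0.75 = -0.0027, -0.0015 m / 0.75 = -0.002.

```bash
echo '{"aperture": [0.015, 0.015, 0.015, 0.015], "tx": [0.0013, 0.0013, 0.0013, 0.0013], "ty": [-0.002, -0.002, -0.002, -0.002], "tz": [-0.0013, -0.0027, -0.0027, -0.0027], "ax": [0, 0, 0, 0], "ay": [0, 0, 0, 0], "az": [0, 0, 0, 0]}' | python3 -m jog; python3 s.py; echo '{"aperture": [0.015, 0.015, 0.015], "tx": [0, 0, 0], "ty": [0, 0, 0], "tz": [-0.0027, -0.0027, -0.0027], "ax": [0, 0, 0], "ay": [0, 0, 0], "az": [0, 0, 0]}' | python3 -m jog; python3 s.py;  python3 - <<'E'
from h import *
im=save('scene','s5'); im=im[140:175,280:310].astype(int)
m=(im[:,:,0]>1.8*im[:,:,1])&(im[:,:,0]>80); v,u=np.nonzero(m); print(u.mean()+280,v.mean()+140,v.min()+140,v.max()+140)
im=cv2.imread('pics/scene4.png')[140:175,280:310,::-1].astype(int)
m=(im[:,:,0]>1.8*im[:,:,1])&(im[:,:,0]>80); v,u=np.nonzero(m); print(u.mean()+280,v.mean()+140,v.min()+140,v.max()+140)
E
```

```text
t: 6.83
tool_pos: [0.5757, -0.3098, 0.0868]
tool_rot: [-2.538, 1.851, 0.005]
contact_force: [2.7, 0.4, -7.8]
opening: 0.0252
grip_force: 69.3
F tool [ 0.4587 -2.6687  7.8347] Mw [ 0.0506 -0.4903 -0.0182] pos [ 0.5757 -0.3098  0.0868] yaw [ 0.3056 -0.9521] q6 2.223358659295243 op 0.02524019065185468 69.26648279652 t 6.8333
t: 7.08
tool_pos: [0.5758, -0.31, 0.0894]
tool_rot: [2.538, -1.851, -0.004]
contact_force: [2.4, 0.4, -10.3]
opening: 0.025
grip_force: 69.3
F tool [ 0.4078 -2.3654 10.2887] Mw [ 0.1908 -0.3715 -0.0836] pos [ 0.5758 -0.31    0.0894] yaw [ 0.3056 -0.9521] q6 2.2233844953780206 op 0.02495963781793404 69.32535421103239 t 7.0833
294.3478260869565 153.69565217391303 152 155
294.3478260869565 155.56521739130434 154 157
```

The knob is rising with the gripper (about 6.5 mm in the scene). Continue in 1 mm steps.

In the tool's units: -0.001 m / 0.75 = -0.0013.

```bash
echo '{"aperture": [0.015, 0.015], "tx": [0, 0], "ty": [0, 0], "tz": [0, 0], "ax": [0, 0], "ay": [0, 0], "az": [0, 0]}' | python3 -m jog; echo '{"aperture": [0.015, 0.015, 0.015], "tx": [0, 0, 0], "ty": [0, 0, 0], "tz": [-0.0013, -0.0013, -0.0013], "ax": [0, 0, 0], "ay": [0, 0, 0], "az": [0, 0, 0]}' | python3 -m jog; echo '{"aperture": [0.015, 0.015, 0.015], "tx": [0, 0, 0], "ty": [0, 0, 0], "tz": [-0.0013, -0.0013, -0.0013], "ax": [0, 0, 0], "ay": [0, 0, 0], "az": [0, 0, 0]}' | python3 -m jog;python3 s.py
```

```text
t: 7.3
tool_pos: [0.5759, -0.3101, 0.0895]
tool_rot: [2.538, -1.851, -0.004]
contact_force: [1.1, 1.0, -12.8]
opening: 0.0252
grip_force: 69.4
t: 7.55
tool_pos: [0.5758, -0.31, 0.0898]
tool_rot: [2.538, -1.851, -0.004]
contact_force: [3.0, 0.6, -18.0]
opening: 0.0253
grip_force: 69.9
t: 7.8
tool_pos: [0.5757, -0.3099, 0.0901]
tool_rot: [-2.538, 1.851, 0.005]
contact_force: [4.5, -0.5, -25.7]
opening: 0.025
grip_force: 70.2
F tool [ 1.8737 -4.1833 25.6979] Mw [ 0.0317 -0.8859 -0.0449] pos [ 0.5757 -0.3099  0.0901] yaw [ 0.3055 -0.9522] q6 2.223377927940152 op 0.024980873780338864 70.17694193869829 t 7.8
```

Firm at TCP z ≈ 0.0895, about 7.5 mm of lift. I ease the pull a little and start the anticlockwise turn.

In the tool's units: -0.001 m / 0.75 = -0.0013, -0.2 rad / 3.1416 = -0.0637.

```bash
echo '{"aperture": [0.015, 0.015, 0.015, 0.015], "tx": [0, 0, 0, 0], "ty": [-0.0013, -0.0013, -0.0013, -0.0013], "tz": [0.0013, 0.0013, 0.0013, 0.0013], "ax": [0, 0, 0, 0], "ay": [0, 0, 0, 0], "az": [0, -0.0318, -0.0637, -0.0637]}' | python3 -m jog; python3 s.py;echo '{"aperture": [0.015, 0.015, 0.015], "tx": [0, 0, 0], "ty": [0, 0, 0], "tz": [0, 0, 0], "ax": [0, 0, 0], "ay": [0, 0, 0], "az": [-0.0318, -0.0637, -0.0637]}' | python3 -m jog; python3 s.py
```

```text
t: 8.13
tool_pos: [0.5763, -0.3101, 0.0903]
tool_rot: [2.711, -1.586, -0.005]
contact_force: [-0.3, -1.6, -22.4]
opening: 0.0251
grip_force: 70.5
F tool [ 1.3367  1.0167 22.4133] Mw [-0.1412 -0.0194  0.0609] pos [ 0.5763 -0.3101  0.0903] yaw [ 0.4901 -0.8717] q6 2.0230426714616407 op 0.02507265683818128 70.51871364936233 t 8.1333
t: 8.38
tool_pos: [0.5764, -0.31, 0.0905]
tool_rot: [2.855, -1.311, -0.005]
contact_force: [-0.1, -0.4, -23.0]
opening: 0.0253
grip_force: 71.0
F tool [ 0.2546  0.3253 22.9832] Mw [-0.0726  0.163   0.0727] pos [ 0.5764 -0.31    0.0905] yaw [ 0.6516 -0.7585] q6 1.8253637481277174 op 0.025289861545343666 71.00217640399933 t 8.3833
```

In the tool's units: -0.2 rad / 3.1416 = -0.0637.

```bash
for i in 1; do echo '{"aperture": [0.015, 0.015, 0.015], "tx": [0, 0, 0], "ty": [0, 0, 0], "tz": [0, 0, 0], "ax": [0, 0, 0], "ay": [0, 0, 0], "az": [-0.0318, -0.0637, -0.0637]}' | python3 -m jog; done; python3 s.py;echo '{"aperture": [0.015, 0.015, 0.015], "tx": [0, 0, 0], "ty": [0, 0, 0], "tz": [0, 0, 0], "ax": [0, 0, 0], "ay": [0, 0, 0], "az": [-0.0318, -0.0637, -0.0637]}' | python3 -m jog; python3 s.py
```

```text
t: 8.63
tool_pos: [0.5765, -0.3098, 0.0903]
tool_rot: [-2.97, 1.021, 0.005]
contact_force: [-0.4, 2.3, -22.3]
opening: 0.025
grip_force: 71.0
F tool [-1.6714 -1.5651 22.3359] Mw [0.0881 0.1995 0.1008] pos [ 0.5765 -0.3098  0.0903] yaw [ 0.7885 -0.615 ] q6 1.6268436772056591 op 0.025021807764867805 71.03790239987575 t 8.6333
t: 8.88
tool_pos: [0.5766, -0.3099, 0.0906]
tool_rot: [-3.057, 0.722, 0.004]
contact_force: [-0.7, 1.7, -23.1]
opening: 0.0251
grip_force: 71.1
F tool [-1.3296 -1.1562 23.0952] Mw [0.042  0.2006 0.0135] pos [ 0.5766 -0.3099  0.0906] yaw [ 0.8943 -0.4474] q6 1.4280972826851779 op 0.025057467614746178 71.07605740427971 t 8.8833
```

In the tool's units: -0.2 rad / 3.1416 = -0.0637.

```bash
echo '{"aperture": [0.015, 0.015, 0.015], "tx": [0, 0, 0], "ty": [0, 0, 0], "tz": [0, 0, 0], "ax": [0, 0, 0], "ay": [0, 0, 0], "az": [-0.0318, -0.0637, -0.0637]}' | python3 -m jog; python3 s.py;python3 - <<'E'
from h import *
for f in('w4',None):
    im=cv2.imread('pics/w4.png')[:,:,::-1] if f else save('wrist','w6')
    c=im[210:330,230:350].astype(int)
    red=((c[:,:,0]>1.8*c[:,:,1])&(c[:,:,0]>80)).astype(np.uint8)
    n,l,s,cc=cv2.connectedComponentsWithStats(red);k=1+s[1:,4].argmax();hull=cv2.convexHull(np.argwhere(l==k)[:,::-1].astype(np.int32))
    mk=np.zeros(red.shape,np.uint8);cv2.fillConvexPoly(mk,hull,1)
    w=(mk>0)&(c.min(2)>120)&(c[:,:,1]>150);v,u=np.nonzero(w);print(s[k],w.sum(),u.mean()-cc[k][0],v.mean()-cc[k][1])
E
```

```text
t: 9.13
tool_pos: [0.5767, -0.31, 0.0903]
tool_rot: [-3.114, 0.413, 0.004]
contact_force: [-0.9, 1.4, -25.1]
opening: 0.025
grip_force: 71.1
F tool [-1.2123 -1.0809 25.1294] Mw [0.1571 0.2257 0.1338] pos [ 0.5767 -0.31    0.0903] yaw [ 0.9653 -0.2609] q6 1.2285248753239584 op 0.025000988994084743 71.05523591861129 t 9.1333
[  21   79   62   41 1983] 148 -7.337132518297416 -6.91112292322579
[  30   72   57   48 2070] 76 -6.766730231375547 -11.303343503686762
```

The white line keeps its place relative to the gripper, so the knob turns with it. Continue.

Careful with the scale: shifts go in shares of 750 mm and turns go in shares of pi rad. That gives: -0.2 rad / 3.1416 = -0.0637.

```bash
echo '{"aperture": [0.015, 0.015, 0.015], "tx": [0, 0, 0], "ty": [0, 0, 0], "tz": [0, 0, 0], "ax": [0, 0, 0], "ay": [0, 0, 0], "az": [-0.0318, -0.0637, -0.0637]}' | python3 -m jog; python3 s.py; echo '{"aperture": [0.015, 0.015, 0.015], "tx": [0, 0, 0], "ty": [0, 0, 0], "tz": [0, 0, 0], "ax": [0, 0, 0], "ay": [0, 0, 0], "az": [-0.0318, -0.0637, -0.0637]}' | python3 -m jog;python3 s.py
```

```text
t: 9.43
tool_pos: [0.5767, -0.3098, 0.0906]
tool_rot: [-3.139, 0.099, 0.004]
contact_force: [-2.5, 2.0, -24.0]
opening: 0.0252
grip_force: 71.6
F tool [-2.5868 -1.7928 23.9947] Mw [-0.1464  0.4119  0.0842] pos [ 0.5767 -0.3098  0.0906] yaw [ 0.998  -0.0633] q6 1.0278224366953967 op 0.025164422549724706 71.56854697968811 t 9.4333
t: 9.68
tool_pos: [0.5771, -0.31, 0.0917]
tool_rot: [-3.133, -0.214, 0.002]
contact_force: [-4.1, 2.0, -20.5]
opening: 0.0253
grip_force: 71.9
F tool [-3.7407 -2.5432 20.4921] Mw [0.1301 0.6589 0.1285] pos [ 0.5771 -0.31    0.0917] yaw [0.9907 0.1359] q6 0.8282723201513362 op 0.025329531452733655 71.93061267927988 t 9.6833
```

The screw now rises with the turn (z up 1.1 mm, pull dropping), so the thread has taken at about 1.15 rad. I follow it up at 0.55 mm per 0.1 rad.

In the tool's units: -0.0015 m / 0.75 = -0.002, -0.001 m / 0.75 = -0.0013, -0.4 rad / 3.1416 = -0.1273.

```bash
echo '{"aperture": [0.015, 0.015, 0.015, 0.015, 0.015], "tx": [-0.0013, -0.0013, -0.0013, -0.0013, -0.0013], "ty": [-0.0007, -0.0007, -0.0007, -0.0007, -0.0007], "tz": [0, -0.0007, -0.0013, -0.002, -0.002], "ax": [0, 0, 0, 0, 0], "ay": [0, 0, 0, 0, 0], "az": [-0.0318, -0.0637, -0.0955, -0.1273, -0.1273]}' | python3 -m jog; python3 s.py
```

```text
t: 10.1
tool_pos: [0.5768, -0.3101, 0.0937]
tool_rot: [3.029, 0.831, 0.001]
contact_force: [-1.9, 1.4, -21.0]
opening: 0.0248
grip_force: 71.9
F tool [-0.9615 -2.205  20.954 ] Mw [0.2411 0.3789 0.1895] pos [ 0.5768 -0.3101  0.0937] yaw [0.8599 0.5105] q6 0.4283182025458761 op 0.02481726830463303 71.86325390764978 t 10.1
```

In the tool's units: -0.001 m / 0.75 = -0.0013, -0.0006 m / 0.75 = -0.0008, -0.4 rad / 3.1416 = -0.1273.

```bash
echo '{"aperture": [0.015, 0.015, 0.015, 0.015, 0.015], "tx": [0, 0, 0, 0, 0], "ty": [0, 0, 0, 0, 0], "tz": [0, -0.0004, -0.0008, -0.0013, -0.0013], "ax": [0, 0, 0, 0, 0], "ay": [0, 0, 0, 0, 0], "az": [-0.0318, -0.0637, -0.0955, -0.1273, -0.1273]}' | python3 -m jog; python3 s.py;  echo '{"aperture": [0.015, 0.015, 0.015, 0.015, 0.015], "tx": [0, 0, 0, 0, 0], "ty": [0, 0, 0, 0, 0], "tz": [-0.0007, -0.0013, -0.002, -0.0027, -0.0027], "ax": [0, 0, 0, 0, 0], "ay": [0, 0, 0, 0, 0], "az": [-0.0318, -0.0637, -0.0955, -0.1273, -0.1273]}' | python3 -m jog; python3 s.py
```

```text
t: 10.52
tool_pos: [0.5768, -0.3102, 0.0953]
tool_rot: [2.804, 1.416, 0.0]
contact_force: [-2.9, 2.1, -15.8]
opening: 0.0253
grip_force: 72.4
F tool [-0.0898 -3.6029 15.8143] Mw [0.3254 0.7175 0.1426] pos [ 0.5768 -0.3102  0.0953] yaw [0.5937 0.8047] q6 0.02885454047369262 op 0.02533723155301965 72.40912151261 t 10.5167
t: 10.93
tool_pos: [0.5768, -0.3104, 0.0973]
tool_rot: [2.467, 1.944, -0.001]
contact_force: [-4.2, 2.4, -13.6]
opening: 0.0248
grip_force: 72.6
F tool [ 1.3436 -4.6781 13.5813] Mw [0.3016 0.8556 0.1238] pos [ 0.5768 -0.3104  0.0973] yaw [0.2337 0.9723] q6 -0.37086625010767266 op 0.024809174130716826 72.60148046712857 t 10.9333
```

In the tool's units: -0.0015 m / 0.75 = -0.002, -0.001 m / 0.75 = -0.0013, -0.3 rad / 3.1416 = -0.0955.

```bash
echo '{"aperture": [0.015, 0.015, 0.015, 0.015], "tx": [0, 0, 0, 0], "ty": [-0.0013, -0.0013, -0.0013, -0.0013], "tz": [-0.0007, -0.0013, -0.002, -0.002], "ax": [0, 0, 0, 0], "ay": [0, 0, 0, 0], "az": [-0.0318, -0.0637, -0.0955, -0.0955]}' | python3 -m jog; python3 s.py;  echo '{"aperture": [0.015, 0.015, 0.015, 0.015, 0.015], "tx": [0, 0, 0, 0, 0], "ty": [0, 0, 0, 0, 0], "tz": [-0.0007, -0.0013, -0.002, -0.002, -0.002], "ax": [0, 0, 0, 0, 0], "ay": [0, 0, 0, 0, 0], "az": [-0.0318, -0.0637, -0.0955, -0.0955, -0.0955]}' | python3 -m jog; python3 s.py
```

```text
t: 11.27
tool_pos: [0.5765, -0.3104, 0.0989]
tool_rot: [2.147, 2.289, 0.0]
contact_force: [-2.8, 0.2, -13.4]
opening: 0.0246
grip_force: 72.6
F tool [ 0.4166 -2.8479 13.4387] Mw [0.0739 0.43   0.1046] pos [ 0.5765 -0.3104  0.0989] yaw [-0.0638  0.998 ] q6 -0.6712030979805845 op 0.02461944390102162 72.60735321877291 t 11.2667
t: 11.68
tool_pos: [0.5766, -0.3104, 0.1004]
tool_rot: [1.783, 2.583, -0.0]
contact_force: [-1.4, 0.2, -12.0]
opening: 0.0251
grip_force: 72.8
F tool [ 0.7282 -1.2865 11.9949] Mw [0.0691 0.3702 0.0859] pos [ 0.5766 -0.3104  0.1004] yaw [-0.3542  0.9352] q6 -0.9695207423553446 op 0.025114464995294312 72.80986810801551 t 11.6833
```

Lift is now about 18 mm pulled and about 17 mm once the play settles, which is clear of the plate (13.7) and short of the stop. I relax the pull to check that the thread carries the screw.

In the tool's units: 0.002 m / 0.75 = 0.0027, 0.001 m / 0.75 = 0.0013.

```bash
echo '{"aperture": [0.015, 0.015, 0.015, 0.015], "tx": [0, 0, 0, 0], "ty": [0, -0.0007, -0.0007, -0.0007], "tz": [0.0013, 0.0027, 0.0027, 0.0027], "ax": [0, 0, 0, 0], "ay": [0, 0, 0, 0], "az": [0, 0, 0, 0]}' | python3 -m jog; python3 s.py; echo '{"aperture": [0.015, 0.015, 0.015], "tx": [0, 0, 0], "ty": [0, 0, 0], "tz": [0.0013, 0.0013, 0.0013], "ax": [0, 0, 0], "ay": [0, 0, 0], "az": [0, 0, 0]}' | python3 -m jog; python3 s.py
```

```text
t: 12.02
tool_pos: [0.5765, -0.3105, 0.0987]
tool_rot: [1.776, 2.587, 0.001]
contact_force: [0.3, -0.0, -6.3]
opening: 0.025
grip_force: 73.4
F tool [-0.108   0.2586  6.2675] Mw [0.2436 0.0176 0.0092] pos [ 0.5765 -0.3105  0.0987] yaw [-0.3592  0.9332] q6 -0.9755571654217948 op 0.02503654254852 73.37156291137944 t 12.0167
t: 12.27
tool_pos: [0.5766, -0.3107, 0.0983]
tool_rot: [1.774, 2.587, 0.001]
contact_force: [0.8, 2.0, 0.9]
opening: 0.0253
grip_force: 74.1
F tool [ 1.5911  1.4394 -0.8558] Mw [ 0.2462  0.0939 -0.012 ] pos [ 0.5766 -0.3107  0.0983] yaw [-0.3603  0.9328] q6 -0.976607386569837 op 0.02529791269392364 74.09551665274194 t 12.2667
```

The pull is gone and the screw stays, so the thread holds it. Now I run the saddle along +y (tool +x, slight +y), with a short test first.

In the tool's units: 0.008 m / 0.75 = 0.0107, 0.006 m / 0.75 = 0.008.

```bash
echo '{"aperture": [0.015, 0.015, 0.015, 0.015, 0.015], "tx": [0.0027, 0.0053, 0.008, 0.0107, 0.0107], "ty": [0, 0.0001, 0.0003, 0.0004, 0.0004], "tz": [0, 0, 0, 0, 0], "ax": [0, 0, 0, 0, 0], "ay": [0, 0, 0, 0, 0], "az": [0, 0, 0, 0, 0]}' | python3 -m jog 50; python3 s.py
```

```text
t: 12.68
tool_pos: [0.5739, -0.3028, 0.0979]
tool_rot: [1.774, 2.588, 0.001]
contact_force: [2.9, -2.4, 5.3]
opening: 0.0251
grip_force: 74.6
F tool [-3.3129  1.8163 -5.3301] Mw [-0.22   -0.5488 -0.0528] pos [ 0.5739 -0.3028  0.0979] yaw [-0.3607  0.9327] q6 -0.9694938953844082 op 0.0251290106722484 74.59275504166726 t 12.6833
```

It is free: 8 mm of travel at about 3 N.

In the tool's units: 0.03 m / 0.75 = 0.04, -0.001 m / 0.75 = -0.0013.

```bash
echo '{"aperture": [0.015, 0.015, 0.015, 0.015, 0.015, 0.015, 0.015, 0.015, 0.015, 0.015, 0.015], "tx": [0.004, 0.008, 0.012, 0.016, 0.02, 0.024, 0.028, 0.032, 0.036, 0.04, 0.04], "ty": [0.0004, 0.0007, 0.0008, 0.0009, 0.0011, 0.0012, 0.0013, 0.0015, 0.0016, 0.0017, 0.0017], "tz": [-0.0007, -0.0013, -0.0013, -0.0013, -0.0013, -0.0013, -0.0013, -0.0013, -0.0013, -0.0013, -0.0013], "ax": [0, 0, 0, 0, 0, 0, 0, 0, 0, 0, 0], "ay": [0, 0, 0, 0, 0, 0, 0, 0, 0, 0, 0], "az": [0, 0, 0, 0, 0, 0, 0, 0, 0, 0, 0]}' | python3 -m jog; python3 s.py
```

```text
t: 13.6
tool_pos: [0.5634, -0.2734, 0.0978]
tool_rot: [1.775, 2.591, 0.001]
contact_force: [3.4, 0.5, 5.3]
opening: 0.0252
grip_force: 74.7
F tool [-0.7742  3.3139 -5.3414] Mw [-0.118  -0.6309 -0.0983] pos [ 0.5634 -0.2734  0.0978] yaw [-0.3609  0.9326] q6 -0.940373152547875 op 0.025153664633291693 74.67680202316842 t 13.6
```

```bash
python3 - <<'E'
from h import *
np.set_printoptions(precision=4,suppress=True)
for c in('wrist','top'):
    im=save(c,c+'7')
    for th in('stop_tip','saddle_pad'):
        r=ctrl.tip_of(c,th); print(c,th,[(np.round(x['xy'],1),round(x['p'],2),atz(c,x['xy'],.036)) for x in r[:2]])
E
```

```text
wrist stop_tip [(array([294. ,  56.8]), 0.78, array([ 0.5311, -0.1821,  0.036 ])), (array([527.5, 270.2]), 0.48, array([ 0.7225, -0.248 ,  0.036 ]))]
wrist saddle_pad [(array([291.3,  96.2]), 0.88, array([ 0.5373, -0.2023,  0.036 ])), (array([294.9,  58.7]), 0.64, array([ 0.5319, -0.1829,  0.036 ]))]
top stop_tip [(array([322.1, 216. ]), 0.73, array([ 0.5302, -0.1783,  0.036 ]))]
top saddle_pad [(array([331.9, 214.4]), 0.73, array([ 0.5344, -0.2001,  0.036 ]))]
```

The nets put the pad about 21 mm from the stop. I go 12 mm more gently, then feel for contact.

In the tool's units: 0.013 m / 0.75 = 0.0173, -0.001 m / 0.75 = -0.0013.

```bash
echo '{"aperture": [0.015, 0.015, 0.015, 0.015, 0.015, 0.015, 0.015, 0.015], "tx": [0.0027, 0.0053, 0.008, 0.0107, 0.0133, 0.016, 0.0173, 0.0173], "ty": [0.0007, 0.0013, 0.0016, 0.0019, 0.0019, 0.002, 0.002, 0.002], "tz": [-0.0007, -0.0013, -0.0013, -0.0013, -0.0013, -0.0013, -0.0013, -0.0013], "ax": [0, 0, 0, 0, 0, 0, 0, 0], "ay": [0, 0, 0, 0, 0, 0, 0, 0], "az": [0, 0, 0, 0, 0, 0, 0, 0]}' | python3 -m jog; python3 s.py;  echo '{"aperture": [0.015, 0.015, 0.015, 0.015], "tx": [0.0013, 0.0027, 0.004, 0.004], "ty": [0, 0.0001, 0.0003, 0.0003], "tz": [0, 0, 0, 0], "ax": [0, 0, 0, 0], "ay": [0, 0, 0, 0], "az": [0, 0, 0, 0]}' | python3 -m jog; python3 s.py
```

```text
t: 14.57
tool_pos: [0.5593, -0.2609, 0.0979]
tool_rot: [-1.776, -2.591, 0.0]
contact_force: [0.4, -1.3, 4.9]
opening: 0.0248
grip_force: 74.6
F tool [-1.387  -0.1302 -4.947 ] Mw [-0.3301 -0.1552 -0.0638] pos [ 0.5593 -0.2609  0.0979] yaw [-0.3608  0.9326] q6 -0.9261348785341725 op 0.024793493581607706 74.55321849345637 t 14.5667
t: 14.9
tool_pos: [0.5584, -0.2583, 0.0979]
tool_rot: [-1.776, -2.591, 0.001]
contact_force: [0.4, -3.0, 4.6]
opening: 0.0246
grip_force: 74.6
F tool [-2.8842 -0.7392 -4.567 ] Mw [-0.4878 -0.0668 -0.1287] pos [ 0.5584 -0.2583  0.0979] yaw [-0.3607  0.9327] q6 -0.9229034045980375 op 0.024633480360422982 74.58582445979118 t 14.9
```

Travel so far is about 55 mm. I continue at 0.5–1 mm per row.

In the tool's units: 0.002 m / 0.75 = 0.0027, 0.001 m / 0.75 = 0.0013.

```bash
echo '{"aperture": [0.015, 0.015, 0.015], "tx": [0.0013, 0.0027, 0.0027], "ty": [0, 0, 0], "tz": [0, 0, 0], "ax": [0, 0, 0], "ay": [0, 0, 0], "az": [0, 0, 0]}' | python3 -m jog; echo '{"aperture": [0.015, 0.015, 0.015, 0.015], "tx": [0.0007, 0.0013, 0.002, 0.002], "ty": [0, 0, 0, 0], "tz": [0, 0, 0, 0], "ax": [0, 0, 0, 0], "ay": [0, 0, 0, 0], "az": [0, 0, 0, 0]}' | python3 -m jog; python3 s.py;echo '{"aperture": [0.015, 0.015, 0.015, 0.015], "tx": [0.0007, 0.0013, 0.002, 0.002], "ty": [0, 0, 0, 0], "tz": [0, 0, 0, 0], "ax": [0, 0, 0, 0], "ay": [0, 0, 0, 0], "az": [0, 0, 0, 0]}' | python3 -m jog; python3 s.py
```

```text
t: 15.15
tool_pos: [0.5577, -0.2563, 0.0978]
tool_rot: [-1.776, -2.591, 0.0]
contact_force: [-0.3, -2.3, 4.5]
opening: 0.025
grip_force: 74.6
t: 15.48
tool_pos: [0.5573, -0.255, 0.0979]
tool_rot: [-1.776, -2.591, 0.0]
contact_force: [0.3, -3.0, 5.0]
opening: 0.0248
grip_force: 74.6
F tool [-2.8919 -0.8519 -4.9953] Mw [-0.4978  0.0588 -0.0135] pos [ 0.5573 -0.255   0.0979] yaw [-0.3607  0.9327] q6 -0.9194447856936592 op 0.024836652708867816 74.57828602578957 t 15.4833
t: 15.82
tool_pos: [0.5568, -0.2536, 0.0978]
tool_rot: [-1.776, -2.591, 0.0]
contact_force: [-0.3, -2.8, 5.1]
opening: 0.0252
grip_force: 74.6
F tool [-2.4825 -1.2376 -5.1273] Mw [-0.5605  0.0388 -0.0629] pos [ 0.5568 -0.2536  0.0978] yaw [-0.3608  0.9327] q6 -0.9179963791744391 op 0.025171935581103807 74.56840331404237 t 15.8167
```

In the tool's units: 0.0015 m / 0.75 = 0.002, 0.001 m / 0.75 = 0.0013.

```bash
for_=0; echo '{"aperture": [0.015, 0.015, 0.015, 0.015], "tx": [0.0007, 0.0013, 0.002, 0.002], "ty": [0, 0, 0, 0], "tz": [0, 0, 0, 0], "ax": [0, 0, 0, 0], "ay": [0, 0, 0, 0], "az": [0, 0, 0, 0]}' | python3 -m jog|sed -n '2p;4p'; echo '{"aperture": [0.015, 0.015, 0.015], "tx": [0.0007, 0.0013, 0.0013], "ty": [0, 0, 0], "tz": [0, 0, 0], "ax": [0, 0, 0], "ay": [0, 0, 0], "az": [0, 0, 0]}' | python3 -m jog|sed -n '2p;4p';echo '{"aperture": [0.015, 0.015, 0.015], "tx": [0.0007, 0.0013, 0.0013], "ty": [0, 0, 0], "tz": [0, 0, 0], "ax": [0, 0, 0], "ay": [0, 0, 0], "az": [0, 0, 0]}' | python3 -m jog|sed -n '2p;4p'; python3 s.py
```

```text
tool_pos: [0.5566, -0.2531, 0.098]
contact_force: [1.8, -5.3, 3.3]
tool_pos: [0.5565, -0.2528, 0.0981]
contact_force: [2.2, -7.9, 1.8]
tool_pos: [0.5562, -0.2521, 0.0981]
contact_force: [1.8, -8.9, 2.1]
F tool [-8.9738 -1.5311 -2.095 ] Mw [-1.4641 -0.3672 -0.0632] pos [ 0.5562 -0.2521  0.0981] yaw [-0.3604  0.9328] q6 -0.9144259373700593 op 0.02505692684916323 74.2679125489667 t 16.65
```

The force climbs steadily while the motion stalls at about 61 mm of travel. One small step to confirm contact.

In the tool's units: 0.0007 m / 0.75 = 0.0009.

```bash
echo '{"aperture": [0.015, 0.015, 0.015], "tx": [0.0009, 0.0009, 0.0009], "ty": [0, 0, 0], "tz": [0, 0, 0], "ax": [0, 0, 0], "ay": [0, 0, 0], "az": [0, 0, 0]}' | python3 -m jog|sed -n '2p;4p'; python3 - <<'E'
from h import *
np.set_printoptions(precision=4,suppress=True)
im=save('wrist','w8');cv2.imwrite('pics/c8.png',cv2.resize(im[20:200,180:420],(800,600))[:,:,::-1])
for th in('stop_tip','saddle_pad'):
    r=ctrl.tip_of('wrist',th); print(th,[(np.round(x['xy'],1),round(x['p'],2)) for x in r[:2]])
E
```

```text
tool_pos: [0.5561, -0.2519, 0.0981]
contact_force: [3.2, -9.7, 0.7]
stop_tip [(array([291.8, 100.9]), 0.7)]
saddle_pad [(array([291. ,  99.6]), 0.77)]
```

View pics/c8.png

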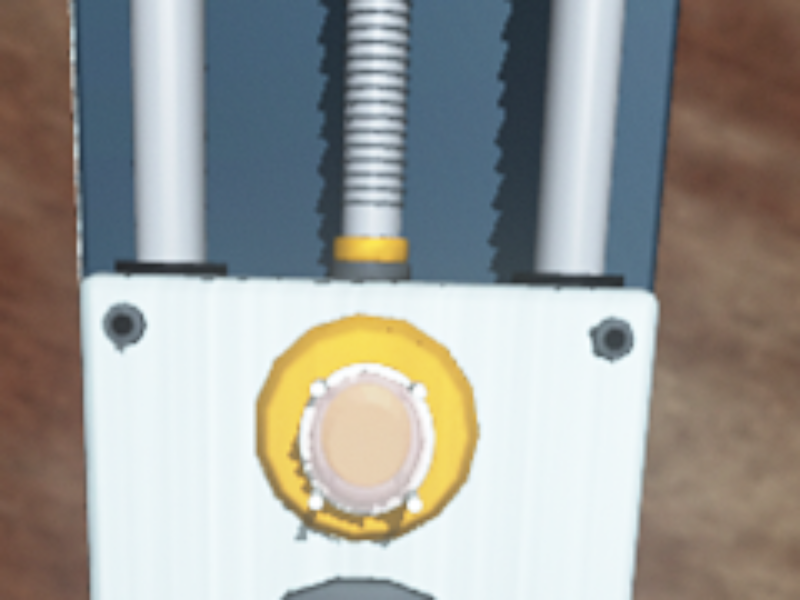

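The picture shows the brass tip meeting the dark strike pad squarely at crop (370,262), with no gap. I ease off the pressure and open, then lift away.

In the tool's units: -0.002 m / 0.75 = -0.0027, -0.001 m / 0.75 = -0.0013.

```bash
echo '{"aperture": [0.015, 0.015, 0.015], "tx": [-0.0013, -0.0027, -0.0027], "ty": [0, -0.0004, -0.0004], "tz": [0, 0, 0], "ax": [0, 0, 0], "ay": [0, 0, 0], "az": [0, 0, 0]}' | python3 -m jog ; python3 s.py; echo '{"aperture": [0.028, 0.035, 0.05, 0.05, 0.05, 0.05], "tx": [-0.0027, -0.0027, -0.0027, -0.0027, -0.0027, -0.0027], "ty": [-0.0004, -0.0004, -0.0004, -0.0004, -0.0004, -0.0004], "tz": [0, 0, 0, 0, 0, 0], "ax": [0, 0, 0, 0, 0, 0], "ay": [0, 0, 0, 0, 0, 0], "az": [0, 0, 0, 0, 0, 0]}' | python3 -m jog 20;python3 s.py
```

```text
t: 17.3
tool_pos: [0.5563, -0.2525, 0.098]
tool_rot: [1.776, 2.589, -0.0]
contact_force: [3.7, -5.2, 2.9]
opening: 0.025
grip_force: 74.4
F tool [-6.2295  1.5892 -2.8696] Mw [-1.0522 -0.3136 -0.0671] pos [ 0.5563 -0.2525  0.098 ] yaw [-0.3603  0.9328] q6 -0.9161482095482953 op 0.02496934191939434 74.39052666944917 t 17.3
t: 17.8
tool_pos: [0.5558, -0.2531, 0.0972]
tool_rot: [-1.775, -2.59, -0.0]
contact_force: [0.5, -0.8, 0.7]
opening: 0.0499
grip_force: 0.0
F tool [-0.9237  0.1546 -0.7025] Mw [ 0.0233 -0.0425  0.0202] pos [ 0.5558 -0.2531  0.0972] yaw [-0.3609  0.9326] q6 -0.9185689587797757 op 0.04991328349716669 0.0 t 17.8
```

In the tool's units: -0.13 m / 0.75 = -0.1733, -0.12 m / 0.75 = -0.16.

```bash
echo '{"aperture": [0.055, 0.06, 0.06, 0.06, 0.06, 0.06, 0.06, 0.06], "tx": [0, 0, 0, 0, 0, 0, 0, 0], "ty": [0, 0, 0, 0, 0, 0, 0, 0], "tz": [-0.0133, -0.04, -0.08, -0.12, -0.16, -0.1733, -0.1733, -0.1733], "ax": [0, 0, 0, 0, 0, 0, 0, 0], "ay": [0, 0, 0, 0, 0, 0, 0, 0], "az": [0, 0, 0, 0, 0, 0, 0, 0]}' | python3 -m jog|sed -n '2p;4p'; python3 - <<'E'
from h import *
np.set_printoptions(precision=4,suppress=True)
w=save('wrist','w9');o=ctrl.get_obs();s=save('scene','s9');print(o['tool_pos'])
r=ctrl.tip_of('wrist','knob');print(r[:1])
c=s[130:200,270:310].astype(int);m=(c[:,:,0]>1.8*c[:,:,1])&(c[:,:,0]>80);v,u=np.nonzero(m);ps=(u.mean()+270,v.mean()+130);print(ps)
c=w.astype(int);m=((c[:,:,0]>1.8*c[:,:,1])&(c[:,:,0]>1.8*c[:,:,2])&(c[:,:,0]>150)).astype(np.uint8)
n,l,st,cc=cv2.connectedComponentsWithStats(m)
for k in range(1,n):
    if st[k,4]>150:
        print(st[k],cc[k],tri(ray('wrist',cc[k]),ray('scene',ps)))
cv2.imwrite('pics/c9.png',np.hstack([cv2.resize(w,(440,330)),cv2.resize(s[130:230,240:340],(330,330))])[:,:,::-1])
E
```

```text
tool_pos: [0.5563, -0.2537, 0.2281]
contact_force: [-0.1, -0.2, -0.6]
[ 0.5556 -0.2533  0.2262]
[{'xy': [285.4, 208.9], 'p': 0.7}]
(np.float64(291.3181818181818), np.float64(163.13636363636363))
[273 197  30  29 654] [287.8945 211.37  ] (array([ 0.5561, -0.2507,  0.1437]), np.float64(0.005372403860432694))
```

View pics/c9.png

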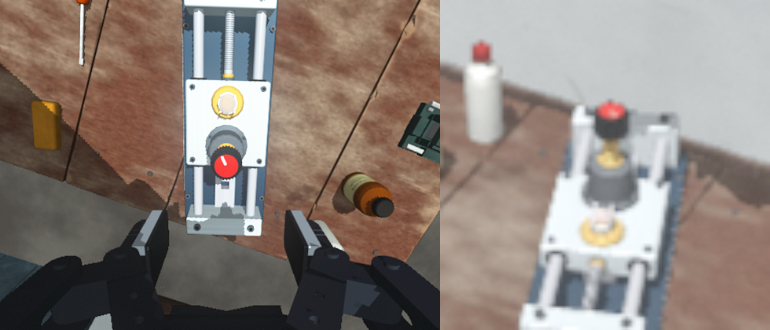

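The knob stands high: its red top is at z ≈ 0.143 against 0.124 at rest, with the brass shank showing. The saddle still touches the stop at about (228,77), and the gripper is clear.

```bash
python3 -c "
from station import ctrl; print(ctrl.finish_job())"
```

```text
the job is handed in; nothing more can be done
None
```

The job is handed in: the lock screw is wound up about 17 mm and stays up on its thread, the saddle ran about 61 mm until its pad touched the brass stop (wrist force about 10 N, drag included), and the gripper let go and is clear.

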